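# Load a big cell into the studio lamp

### The job

Put the larger of the two batteries into the open battery tray of the lamp: push its flat end against the coil spring, then lower its nub end in behind the end wall until the battery lies fully home, and let go. Be gentle: the spring must be compressed but not rammed, and the battery not forced down. Leave the other things on the table where they are.

Things in the scene. Friction and masses are not known exactly. Their poses are not given: they have to be found in the camera images.
- cell: The larger battery (D size), a grey cylinder with a black band near its nub end, 34 mm in diameter, 61.5 mm long overall including the nub, about 0.10 to 0.20 kg, lying on the table and free to roll. Origin: middle of its length, on its axis. x runs along the axis towards the nub.
- cell_nub (a point): Tip of the larger battery's nub (a steel button 9.6 mm in diameter standing 2 mm out of the end face), 30.75 mm from the battery's origin along its +x.
- cell_flat (a point): Centre of the larger battery's flat end, 30.75 mm from the origin along its -x; this end goes to the spring. Fully home, the axis is 17 mm above the tray floor, the flat end at x = -30.5 mm (tray), the spring 6 mm compressed. Hold it so that the fingertips stay 9 mm or more above its underside, clear of the side rails.
- small_cell: A smaller battery (C size, 26 mm in diameter, 50 mm long) of the same look: a bystander that does not fit. Origin mid-axis, x towards its nub.
- lamp: White picture lamp lying on its back, fixed to the table: a block 140 x 70 x 18 mm and, along its +x, an aluminium neck and light bar. A grey battery tray is clipped on the block, open upward. Origin: on the table under the block's middle. x runs along the tray from its spring end to its end wall, z up. The tray is square with the block and on its middle line (y = 0), but its place along x is NOT measured.
- bay_mid (a point): Point fixed to the LAMP, 22 mm above its origin, at the height of the tray's floor. The tray's own zero lies up to 11 mm from it either way along the lamp's x, different each time and shown by no reading: find it by touch. Tray sizes count x from the tray's zero, heights from the tray floor. The tray's floor plate runs from x = -57 to +36 mm, 44 mm wide. It does not shift under load.
- light_bar (a point): Centre of the light bar (28 mm thick, 140 mm long along y), fixed to the lamp at x = 145 mm, 14 mm above the table. On the tray, towards this side: the end wall with the flat contact, inner face at x = 31 mm (tray), 5 mm thick, 40 mm wide, 18 mm high; the nub must rest against that face. Between the ends, two side rails 7 mm high, 4 mm thick, inner faces at y = -14.7 and +14.7 mm.
- block_end (a point): Foot of the block's spring-end face, x = -70 mm on the lamp, on the table. On the tray, towards this side: a coil spring with a rigid round front plate 14 mm across, centre 17 mm high, face at x = -24.5 mm (tray) when free. It gives only along -x, 1.5 N per mm from first touch, and bottoms after 13 mm (19.5 N); above 22 N it is damaged. Behind it a housing, face at x = -43 mm, 40 mm wide, 30 mm high.
- cover: Loose white bay cover, 74 x 44 x 4 mm, lying flat: bystander. Origin under its centre.
- palette_knife: Palette knife 200 mm long, lying: bystander.
- paint_pot: Closed paint jar, 60 mm in diameter, 75 mm high: bystander. Origin under its centre.
- sachet: Flat kraft packet 130 x 35 x 8 mm: bystander. Origin under its centre.
- canvas_a: Small painted panel 220 x 160 x 18 mm, lying on the left: bystander.
- canvas_b: Painted panel 240 x 180 x 18 mm, lying on the right: bystander.
- brush: Paint brush 200 mm long, lying: bystander.
Mind the look-alikes: they are no part of the job. Leave any yellow look-alike of the cell alone.

How it is judged (in metres and radians):
On the way:
1. the battery's flat end is pushed against the spring, in the tray, while its nub end is still raised (nub tip at least 10 mm above its home height) (contact force between cell and spring_c0 above 5 N and z of cell_nub in the frame of lamp above 0.049 m and z of cell_flat in the frame of lamp below 0.062 m), for 0.1 s.
At the end, for the whole second after the job is handed in: The larger battery lies released and at rest in the tray, nub pressed against the end wall (over 3 N), flat end pressed by the spring (over 4 N), both ends within 2.5 mm of 17 mm above the tray floor, within 3 mm of the tray's middle line and 4 degrees of its direction (x of cell_nub in the frame of lamp above 0.015 m and contact force between cell and tray_c0 above 3 N and z of cell_nub in the frame of lamp between 0.0365 and 0.0415 m and z of cell_flat in the frame of lamp between 0.0365 and 0.0415 m and y of cell in the frame of lamp between -0.003 and 0.003 m and angle between the x axis of cell and the x axis of lamp, either way round below 0.07 rad and contact force between cell and spring_c0 above 4 N and linear speed of cell below 0.01 m/s); the robot touches nothing.
It fails at once if the spring is rammed (more than 22 N between battery and spring) (contact force between cell and spring_c0 above 22 N).
It fails at once if the battery is forced: more than 45 N in all between battery and lamp (contact force between cell and lamp above 45 N).
It fails at once if a bystander is moved by more than 30 mm (distance of any of small_cell, cover, palette_knife, paint_pot, sachet, canvas_a, canvas_b, brush from where it was at the start of the episode above 0.03 m).
It also fails if it takes over 53 s, if anything falls off the work surface, if the arm or the gripper's body presses on something with over 40 N, if the wrist force passes 120 N, or if a joint passes its speed limit or range.

### The arm

A 6-joint arm with a two-finger parallel gripper is mounted at the origin on the work surface. World frame = base frame: x ahead of the robot, y to its left, z up, the work surface at z = 0. Lengths are in mm, angles in rad, forces in N, time in s.
With the tool pointing down it reaches from about 350 to 875 mm from the base axis. Payload 4.2 kg.
Tool frame: the origin (TCP) lies at the very end of the fingers, on their centre line; the grasp point (between the pads) lies 19 mm behind it; z points along the fingers, y is the line along which they close (so a half turn about z gives the same grasp; the last joint's range is limited). The gripper opens to 85 mm and grips with 20 to 120 N. Pads are 22 mm wide; open, the fingers measure 114 mm over their backs; the gripper's body (76 mm by 85 mm) begins 54 mm behind the grasp point. The pads swing forward as they close: fully open they stand 13 mm farther back than shut.
Start: joints at [1.446, 0.385, 0.008, 0, -1.194, -0.259], TCP at [233.996, 579.521, 231.312] pointing down, gripper open.
Joint ranges: [-3.14, 3.14], [-1.21, 2.06], [-1.07, 1.41], [-3.16, 2.05], [-2.99, -0.16], [-3.1, 3.1]. Speed limits (rad/s): [2.79, 2.79, 3.14, 3.14, 3.14, 3.14].

### API

Orientations are given as a unit quaternion [x, y, z, w].
In Python, from bench import arm, optics gives the robot as it stands. The module is installed in compiled form; this text tells all that it offers.
- The arm moves only by the tool step_arm, never from a script. Its argument "motion" is a list of rows, each an object with "dr": the turn, a rotation vector about the tool's x, y, z in units of 8 degrees (1.0 is 8 degrees), a list of three; "slide": the shift along the tool's x, y, z in mm, a list of three; "jaw": the finger opening in mm, from 0 to 85.4. A call has exactly 8 rows; each row is the pose to reach, as a shift and turn from the pose commanded when the call began, along the tool's axes at that moment; what a row does not reach only later rows make up. A row lasts 1/8 s, in which the tool goes at most 62.5 mm and 10.7 degrees, less where a joint would pass 70% of its speed; a pose out of reach is approached as far as the arm can. A call with a gripper value outside its range is refused whole. The fingers move at their own pace and stop on an object; the grip force is fixed at half the most. Time passes only in rows, so rows that repeat a pose let the fingers close, or fill a call up. It gives the time, the measured TCP pose, the force, the opening and the grip force at its end, in the units of the state.
- arm.read_state(): the state, without advancing time (a new reading comes with each control period).
- optics.get_image(name): name is "side" or "top" or "wrist"; returns the picture (420x560x3 uint8, blue, green, red); there is no depth.
- optics.camera_info(name): a dict with "camera_matrix" (3x3 intrinsics, pixels), "view" (4x4, takes a point from world to camera coordinates); the wrist camera has in their place "T_tool_cam" (4x4, takes a point from camera to tool coordinates, whose origin is the TCP and whose axes are the flange's). Camera axes: x right, y up, looking along -z (the intrinsics and any distortion apply to the point x, -y, -z); pixel columns grow to the right and rows downward; lengths in mm; the calibration is good to about 2 mm. A picture is of the moment at which its call begins: read the wrist's pose just before it. camera_info takes no time and is no camera call.
- arm.job_done(): hands the job in; it is judged then, once.
The state is a dict: "clock": time; "joints": joint angles; "joint_vel": joint speeds; "joint_efforts": joint torques, N m; "position": TCP position; "ee_rot": TCP orientation; "contact_force": force on the tool from outside, world axes, zero at the start; "wrist_torque": the same for the moment, N m; "gripper_width": finger opening in mm; "grasp_force": force on a finger pad.
Only numpy, scipy, OpenCV 4.12 (cv2) and the standard library are available. Lean on these libraries where they do the work, as an engineer would, in place of code of your own. Each camera call takes 0.05 s, during which the arm holds its last target. There are 200 camera calls.

## Working session

There is one attempt and no reset: what is moved stays moved. The work goes in short steps, Python scripts to look and compute and a tool call to move; the robot and the scene stay as the last step left them, time stands still between calls to the robot, and variables do not carry over. Pictures are saved under pics/ and viewed, at most 10 in all, crops included, and the job is handed in when it is done.

Besides the shell and the picture viewer there is one more tool, called after ">>>" as name(argument=value, ...), one argument or row to a line, values as JSON. step_arm: Moves the arm, as the interface text tells. Its arguments: {"type":"object","properties":{"motion":{"type":"array","items":{"type":"object","properties":{"dr":{"type":"array","items":{"type":"number"}},"slide":{"type":"array","items":{"type":"number"}},"jaw":{"type":"number"}}}}},"required":["motion"]}

```bash
mkdir -p pics; cat > h.py <<'E'
import numpy as np, cv2
from bench import arm, optics
from scipy.spatial.transform import Rotation as R
def cam(name):
    i=optics.camera_info(name); K=np.array(i["camera_matrix"])
    if name=="wrist":
        s=arm.read_state(); T=np.eye(4); T[:3,:3]=R.from_quat(s["ee_rot"]).as_matrix(); T[:3,3]=s["position"]
        M=T@np.array(i["T_tool_cam"])
    else: M=np.linalg.inv(np.array(i["view"]))
    return K,M,i
def ray(K,M,u,v):
    d=np.linalg.inv(K)@[u,v,1]; d=M[:3,:3]@(d*[1,-1,-1]); return M[:3,3],d/np.linalg.norm(d)
def onz(K,M,u,v,z):
    o,d=ray(K,M,u,v); return o+d*(z-o[2])/d[2]
def proj(K,M,p):
    c=np.linalg.inv(M)@np.append(p,1); c=c[:3]*[1,-1,-1]; q=K@c; return q[:2]/q[2]
def cross(r1,r2):
    (a,d),(b,e)=r1,r2; t=np.linalg.lstsq(np.c_[d,-e],b-a,rcond=None)[0]
    p,q=a+d*t[0],b+e*t[1]; return (p+q)/2,np.linalg.norm(p-q)
E
python3 - <<'E'
from h import *
for n in("top","side","wrist"):
    K,M,i=cam(n); print(n,{k:v for k,v in i.items() if k not in("camera_matrix","view","T_tool_cam")}, K.round(1).tolist(),M.round(3).tolist()); 
    cv2.imwrite(f"pics/{n}0.png",optics.get_image(n))
a=[cv2.imread(f"pics/{n}0.png") for n in("top","side")]
s=arm.read_state();print(s)
E
```

```text
top {} [[523.9, 0.0, 281.9], [0.0, 523.9, 199.8], [0.0, 0.0, 1.0]] [[0.019, 0.995, -0.1, 383.215], [-1.0, 0.02, 0.007, 1.187], [0.009, 0.1, 0.995, 1480.407], [0.0, 0.0, 0.0, 1.0]]
side {} [[425.4, 0.0, 281.0], [0.0, 425.4, 217.7], [0.0, 0.0, 1.0]] [[-0.99, 0.081, -0.116, 380.951], [-0.141, -0.535, 0.833, 1089.765], [0.005, 0.841, 0.542, 754.246], [0.0, 0.0, 0.0, 1.0]]
wrist {} [[377.4, 0.0, 271.3], [0.0, 377.4, 213.6], [0.0, 0.0, 1.0]] [[-0.374, 0.877, 0.303, 310.164], [-0.928, -0.354, -0.12, 548.887], [0.002, -0.326, 0.945, 372.709], [0.0, 0.0, 0.0, 1.0]]
{'clock': 0.15, 'joints': array([ 1.44555995e+00,  3.85411306e-01,  6.93131789e-03, -3.82040751e-04,
       -1.19402465e+00, -2.58599272e-01]), 'joint_vel': array([-0.00294762, -0.00263923,  0.00443601,  0.00146204,  0.0007836 ,
       -0.00092732]), 'joint_efforts': array([-1.24687508e-04, -3.92677975e+01,  1.88581359e+01,  4.18860689e+00,
       -3.44061758e-03,  4.95516588e-07]), 'position': array([233.86195572, 579.1096298 , 230.44618544]), 'ee_rot': array([ 9.81626421e-01, -1.90810924e-01, -1.20252891e-04,  8.64087873e-04]), 'contact_force': array([-0.42866531, -0.36501795,  0.35062084]), 'wrist_torque': array([0.01018843, 0.01289471, 0.04217222]), 'grasp_force': 0.0, 'gripper_width': 85.62251832868253}
```

View pics/top0.png

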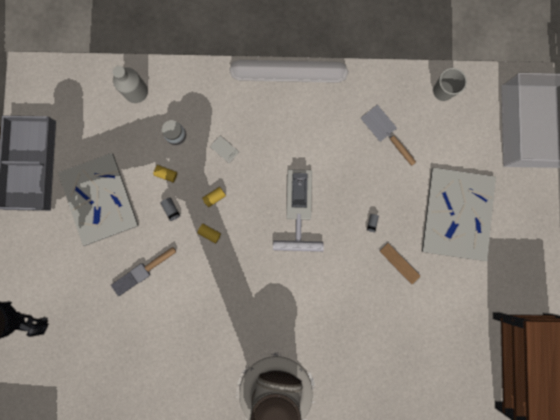

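View pics/side0.png

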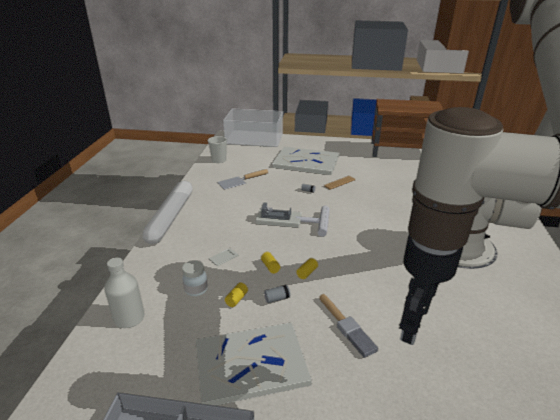

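Grey cylinders: (171,209) top / (277,294) side, and (373,222) top / (308,188) side. The first looks larger and is the likely cell; the yellow ones are decoys. The lamp block is at (299,195) with its light bar at (298,245), so lamp +x points roughly along world −x.

```bash
python3 - <<'E'
from h import *
t=cv2.imread("pics/top0.png"); s=cv2.imread("pics/side0.png")
Kt,Mt,_=cam("top");Ks,Ms,_=cam("side")
def z(im,u,v,w,h): return cv2.resize(im[v-h:v+h,u-w:u+w],(400,300),interpolation=cv2.INTER_CUBIC)
cv2.imwrite("pics/c1.png",np.vstack([np.hstack([z(t,171,209,24,18),z(t,373,222,24,18)]),np.hstack([z(s,277,294,24,18),z(t,299,210,64,48)])]))
for n,im,K,M,u,v in(("big",t,Kt,Mt,171,209),("small",t,Kt,Mt,373,222),("bigS",s,Ks,Ms,277,294)):
    w=16;c=im[v-w:v+w,u-w:u+w]; g=cv2.cvtColor(c,cv2.COLOR_BGR2GRAY)
    m=(g<105).astype(np.uint8); 
    n_,l,st,ce=cv2.connectedComponentsWithStats(m); k=1+np.argmax(st[1:,4])
    r=cv2.minAreaRect(np.argwhere(l==k)[:,::-1].astype(np.float32)); print(n,np.array(ce[k])+[u-w,v-w],r,st[k,4])
    print(onz(K,M,*(np.array(ce[k])+[u-w,v-w]),17).round(1))
bc=None
for p in((299,195),(298,245),(299,170)): print(p,onz(Kt,Mt,*p,18).round(1))
print("side block",onz(Ks,Ms,280,215,18).round(1), onz(Ks,Ms,324,222,20).round(1))
print("cell two-view",cross(ray(Kt,Mt,171,209),ray(Ks,Ms,277,294)))
E
```

```text
big [170.26978417 208.0647482 ] ((15.100000381469727, 14.70000171661377), (22.807893753051758, 12.969194412231445), 63.43495178222656) 278
[500.9 303.1  17. ]
small [371.7791411  221.81595092] ((14.784000396728516, 15.687999725341797), (9.302042961120605, 17.8885440826416), 10.304847717285156) 163
[ 473.6 -261.6   17. ]
bigS [276.93908629 293.82741117] ((15.14937973022461, 15.560165405273438), (14.557939529418945, 25.250938415527344), 75.0685806274414) 197
[499.3 306.2  17. ]
(299, 195) [544.9 -56.5  18. ]
(298, 245) [404.9 -56.   18. ]
(299, 170) [615.8 -55.4  18. ]
side block [544.3 -57.8  18. ] [401.3 -34.7  20. ]
cell two-view (array([499.22907553, 301.91597191,  12.39292628]), np.float64(1.0978595945717335))
```

View pics/c1.png

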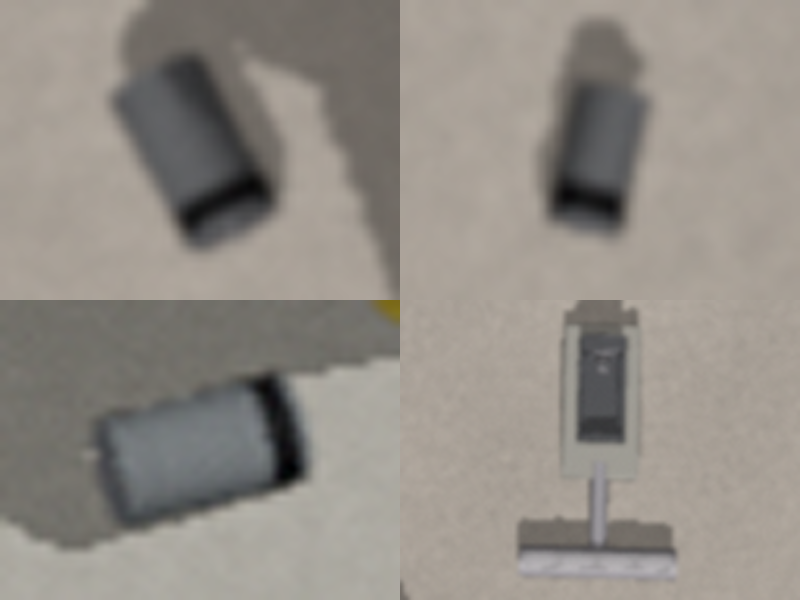

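The enlarged crop confirms it: the left pair is the D cell, about 23x13 px, against 18x9 px for the other. Its black band and nub end face image lower right. The cell is at about (500, 303), nub direction about (-0.89, -0.45), and the two views agree to 1 mm. The lamp block centre is about (545, -56). I'm moving above the cell.

>>> step_arm(
  motion=[
    {"slide":[350,156,30],"dr":[0,0,-6.1],"jaw":85},
    {"slide":[350,156,30],"dr":[0,0,-6.1],"jaw":85},
    {"slide":[350,156,30],"dr":[0,0,-6.1],"jaw":85},
    {"slide":[350,156,30],"dr":[0,0,-6.1],"jaw":85},
    {"slide":[350,156,30],"dr":[0,0,-6.1],"jaw":85},
    {"slide":[350,156,30],"dr":[0,0,-6.1],"jaw":85},
    {"slide":[350,156,30],"dr":[0,0,-6.1],"jaw":85},
    {"slide":[350,156,30],"dr":[0,0,-6.1],"jaw":85},
  ],
)

```text
clock: 1.15
position: [500.6, 302.9, 200.8]
ee_rot: [0.973, 0.231, -0.0, 0.0]
contact_force: [-0.3, 0.8, 0.6]
gripper_width: 85.3
grasp_force: 0.0
```

```bash
python3 - <<'E'
from h import *
K,M,_=cam("wrist"); im=optics.get_image("wrist"); cv2.imwrite("pics/w1.png",im); s=arm.read_state()
print(s["position"].round(1),s["joints"].round(2),R.from_quat(s["ee_rot"]).as_matrix().round(3).tolist(),s["clock"])
print(proj(K,M,[500,303,17]),proj(K,M,s["position"]))
E
```

```text
[500.  303.8 201.1] [ 0.82  0.34 -0.14 -0.   -1.09  1.22] [[0.893, 0.45, -0.0], [0.45, -0.893, -0.0], [-0.0, -0.0, -1.0]] 1.2
[272.94565076 182.62960344] [272.7049598  288.97054564]
```

View pics/w1.png

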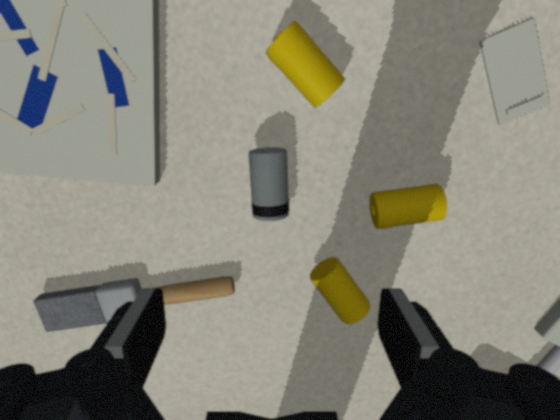

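The wrist view shows the cell at (269,183), flat end near (268,150) and banded nub end near (270,217). The fingers sit at the bottom corners and the yellow decoys are clear of it.

```bash
python3 - <<'E'
from h import *
K,M,_=cam("wrist");im=cv2.imread("pics/w1.png")
c=im[140:230,235:305]; g=cv2.cvtColor(c,cv2.COLOR_BGR2GRAY)
hsv=cv2.cvtColor(c,cv2.COLOR_BGR2HSV)
# cell is bluish/neutral grey, shadow brownish: b-r
d=c[:,:,0].astype(int)-c[:,:,2]
m=((d>-3)&(g<135)).astype(np.uint8); n,l,st,ce=cv2.connectedComponentsWithStats(m);k=1+np.argmax(st[1:,4])
pts=np.argwhere(l==k)[:,::-1].astype(np.float32)+[235,140]
print(st[k],ce[k]+[235,140]); rect=cv2.minAreaRect(pts.astype(np.float32)); print(rect)
P=np.array([onz(K,M,u,v,17)[:2] for u,v in pts]); 
r=cv2.minAreaRect(P.astype(np.float32)); print("world",r, np.array(cv2.boxPoints(r)).round(1).tolist())
Ks,Ms,_=cam("side"); print(cross(ray(K,M,*rect[0]),ray(Ks,Ms,276.9,293.8)))
E
```

```text
[  14    8   39   73 2439] [268.69495695 182.56949569]
((269.228515625, 183.79171752929688), (72.36567687988281, 36.66570281982422), 86.3086166381836)
world ((495.92724609375, 306.0932312011719), (66.3685302734375, 32.1806640625), 29.39363670349121) [[459.1000061035156, 303.79998779296875], [474.8999938964844, 275.79998779296875], [532.7000122070312, 308.3999938964844], [516.9000244140625, 336.3999938964844]]
(array([498.31844073, 306.97834516,  18.41493498]), np.float64(2.0014189045122346))
```

>>> step_arm(
  motion=[
    {"slide":[-2,-2,50],"dr":[0,0,-0.2],"jaw":85},
    {"slide":[-2,-2,100],"dr":[0,0,-0.2],"jaw":85},
    {"slide":[-2,-2,140],"dr":[0,0,-0.2],"jaw":85},
    {"slide":[-2,-2,165],"dr":[0,0,-0.2],"jaw":85},
    {"slide":[-2,-2,182],"dr":[0,0,-0.2],"jaw":85},
    {"slide":[-2,-2,191.5],"dr":[0,0,-0.2],"jaw":85},
    {"slide":[-2,-2,191.5],"dr":[0,0,-0.2],"jaw":60},
    {"slide":[-2,-2,191.5],"dr":[0,0,-0.2],"jaw":45},
  ],
)

```text
clock: 2.2
position: [498.0, 305.3, 10.8]
ee_rot: [0.969, 0.246, 0.001, -0.001]
contact_force: [0.7, -0.1, 0.1]
gripper_width: 51.0
grasp_force: 0.0
```

>>> step_arm(
  motion=[
    {"slide":[0,0,0],"dr":[0,0,0],"jaw":30},
    {"slide":[0,0,0],"dr":[0,0,0],"jaw":25},
    {"slide":[0,0,0],"dr":[0,0,0],"jaw":25},
    {"slide":[0,0,0],"dr":[0,0,0],"jaw":25},
    {"slide":[0,0,-20],"dr":[0,0,0],"jaw":25},
    {"slide":[0,0,-60],"dr":[0,0,0],"jaw":25},
    {"slide":[0,0,-100],"dr":[0,0,0],"jaw":25},
    {"slide":[0,0,-130],"dr":[0,0,0],"jaw":25},
  ],
)

```text
clock: 3.2
position: [497.4, 304.6, 141.2]
ee_rot: [0.969, 0.245, 0.0, -0.0]
contact_force: [0.1, -0.3, -2.5]
gripper_width: 32.0
grasp_force: 59.9
```

```bash
python3 - <<'E'
from h import *
s=arm.read_state(); print({k:np.round(v,3) for k,v in s.items()})
cv2.imwrite("pics/w2.png",optics.get_image("wrist"))
E
```

```text
{'clock': np.float64(3.2), 'joints': array([ 0.827,  0.393, -0.223, -0.   , -0.954,  1.24 ]), 'joint_vel': array([ 0.   , -0.253,  0.26 , -0.008, -0.532,  0.001]), 'joint_efforts': array([ -0.085, -37.937,  16.756,   3.95 ,   0.289,   0.   ]), 'position': array([497.37 , 304.611, 141.195]), 'ee_rot': array([ 0.969,  0.245,  0.   , -0.   ]), 'contact_force': array([ 0.053, -0.339, -2.471]), 'wrist_torque': array([-0.011, -0.016,  0.002]), 'grasp_force': np.float64(59.873), 'gripper_width': np.float64(31.982)}
```

View pics/w2.png

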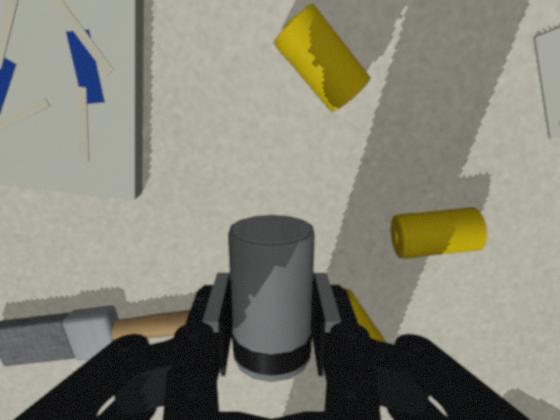

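The cell is held square and centred, flat end up-image at (271,230), nub end at (272,365). Next is the view above the lamp.

>>> step_arm(
  motion=[
    {"slide":[-120,335,-60],"dr":[0,0,3.55],"jaw":25},
    {"slide":[-120,335,-60],"dr":[0,0,3.55],"jaw":25},
    {"slide":[-120,335,-60],"dr":[0,0,3.55],"jaw":25},
    {"slide":[-120,335,-60],"dr":[0,0,3.55],"jaw":25},
    {"slide":[-120,335,-60],"dr":[0,0,3.55],"jaw":25},
    {"slide":[-120,335,-60],"dr":[0,0,3.55],"jaw":25},
    {"slide":[-120,335,-60],"dr":[0,0,3.55],"jaw":25},
    {"slide":[-120,335,-60],"dr":[0,0,3.55],"jaw":25},
  ],
)

```text
clock: 4.25
position: [550.6, -47.1, 198.8]
ee_rot: [1.0, -0.0, -0.001, -0.0]
contact_force: [0.2, 0.3, -2.0]
gripper_width: 31.9
grasp_force: 60.2
```

```bash
python3 - <<'E'
from h import *
K,M,_=cam("wrist"); im=optics.get_image("wrist"); s=arm.read_state(); print(s["position"].round(1),R.from_quat(s["ee_rot"]).as_matrix().round(4).tolist(),s["contact_force"].round(1))
np.savez("w3.npz",K=K,M=M); cv2.imwrite("pics/w3.png",im)
E
```

```text
[550.7 -46.6 198.9] [[1.0, 0.0004, -0.0016], [0.0004, -1.0, 0.0002], [-0.0016, -0.0002, -1.0]] [-0.2  0.3 -2.2]
```

View pics/w3.png

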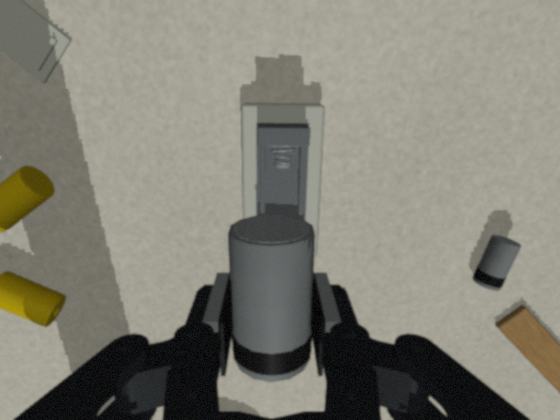

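The lamp block spans columns 243–323 with its far end at row 104. The dark tray is at columns 258–308, with the spring near (283,158) and the housing at rows 124–145. Next I measure the centreline and the held cell.

```bash
python3 - <<'E'
from h import *
f=np.load("w3.npz");K,M=f["K"],f["M"];im=cv2.imread("pics/w3.png").astype(int)
g=cv2.GaussianBlur(im.astype(np.float32),(3,3),0).mean(2)
d=cv2.GaussianBlur((im[:,:,0]-im[:,:,2]).astype(np.float32),(3,3),0)
print(g[150,230:336].round().astype(int).tolist());print(d[150,230:336].round().astype(int).tolist())
print("colprofile",g[95:220,283].round().astype(int).tolist())
# edges of block & tray per row by gradient extremes
def edge(a,lo,hi,sgn):
    s=np.gradient(a)[lo:hi]*sgn;i=s.argmax()
    if 0<i<len(s)-1: y0,y1,y2=s[i-1:i+2]; i=i+.5*(y0-y2)/(y0-2*y1+y2+1e-9)
    return lo+i
for name,lo1,hi1,lo2,hi2,z,sg,ch in(("block(d)",236,252,314,330,18,1,d),("tray(g)",252,266,300,314,22,-1,g)):
    L=[];Q=[]
    for v in range(150,205,2):
        L.append(onz(K,M,edge(ch[v],lo1,hi1,sg),v,z)[:2]);Q.append(onz(K,M,edge(ch[v],lo2,hi2,-sg),v,z)[:2])
    L=np.array(L);Q=np.array(Q)
    for q in(L,Q): 
        p=np.polyfit(q[:,0],q[:,1],1); r=q[:,1]-np.polyval(p,q[:,0]); k=abs(r)<1.5; p=np.polyfit(q[k,0],q[k,1],1); print(name,"slope",p[0].round(4),"y@545",np.polyval(p,545).round(2),"res",r[k].std().round(2),k.sum())
for v in(104,124,146): print(v,onz(K,M,283,v,18).round(1),onz(K,M,283,v,52).round(1))
E
```

```text
[159, 159, 160, 160, 159, 159, 159, 160, 160, 159, 152, 140, 133, 137, 144, 149, 152, 152, 152, 152, 152, 153, 152, 151, 149, 140, 123, 105, 93, 88, 87, 88, 88, 88, 87, 86, 86, 88, 89, 87, 84, 83, 85, 90, 93, 94, 95, 95, 97, 102, 105, 108, 109, 108, 108, 106, 103, 100, 99, 100, 102, 100, 95, 90, 88, 88, 89, 87, 80, 74, 76, 82, 87, 90, 90, 91, 95, 108, 126, 142, 150, 152, 153, 153, 153, 153, 153, 152, 151, 148, 143, 140, 144, 154, 162, 163, 162, 161, 161, 162, 163, 163, 162, 162, 161, 160]
[-15, -15, -15, -15, -15, -15, -15, -15, -15, -15, -14, -12, -10, -9, -9, -8, -8, -8, -8, -9, -9, -9, -8, -8, -8, -6, -3, 1, 4, 4, 4, 4, 4, 4, 4, 4, 4, 5, 4, 4, 3, 3, 3, 3, 3, 3, 3, 3, 3, 3, 4, 4, 3, 3, 3, 3, 2, 3, 3, 3, 3, 3, 3, 3, 4, 4, 4, 4, 4, 4, 4, 4, 4, 4, 4, 5, 3, -1, -5, -8, -9, -10, -9, -9, -9, -9, -9, -9, -9, -9, -9, -10, -11, -14, -15, -16, -16, -15, -15, -15, -15, -15, -15, -15, -15, -15]
colprofile [113, 112, 112, 113, 113, 114, 113, 108, 102, 99, 101, 105, 106, 107, 107, 108, 107, 107, 107, 107, 108, 107, 107, 108, 107, 106, 104, 93, 73, 54, 46, 49, 61, 75, 84, 88, 89, 89, 89, 89, 88, 89, 90, 91, 90, 90, 91, 91, 91, 94, 102, 104, 96, 89, 94, 108, 116, 108, 95, 90, 93, 103, 110, 105, 94, 88, 91, 104, 116, 120, 122, 123, 117, 106, 96, 92, 91, 90, 89, 89, 90, 90, 90, 90, 90, 89, 89, 89, 89, 90, 90, 90, 90, 91, 90, 90, 90, 91, 90, 90, 91, 91, 91, 90, 89, 90, 90, 88, 82, 71, 64, 62, 61, 60, 59, 59, 60, 60, 60, 61, 62, 62, 62, 63, 63]
block(d) slope -0.0137 y@545 -19.93 res 0.28 28
block(d) slope -0.0104 y@545 -89.12 res 0.2 28
tray(g) slope -0.023 y@545 -32.44 res 0.32 28
tray(g) slope -0.0086 y@545 -76.37 res 0.05 28
104 [616.6 -55.6  18. ] [618.4 -54.6  52. ]
124 [600.5 -55.7  18. ] [604.  -54.7  52. ]
146 [582.2 -55.9  18. ] [587.5 -54.9  52. ]
```

```bash
python3 - <<'E'
from h import *
f=np.load("w3.npz");K,M=f["K"],f["M"];im=cv2.imread("pics/w3.png").astype(np.float32)
g=cv2.GaussianBlur(im,(3,3),0).mean(2)
print(g[250,222:322].round().astype(int).tolist())
L=[]
for v in range(238,268,3):
    r=np.gradient(g[v]); a=222+abs(r[222:240]).argmax(); b=304+abs(r[304:322]).argmax()
    A=onz(K,M,a,v,206.9);B=onz(K,M,b,v,206.9); L.append([v,a,b,A[0],(A[1]+B[1])/2,A[1]-B[1]])
print(np.round(L,1).tolist())
for v in(218,230,241): print(v,onz(K,M,271,v,207).round(1))
E
```

```text
[157, 157, 156, 154, 150, 137, 112, 83, 66, 63, 67, 70, 73, 76, 78, 79, 79, 80, 82, 83, 84, 85, 86, 88, 89, 91, 92, 94, 94, 95, 95, 96, 97, 97, 97, 97, 97, 98, 98, 99, 99, 99, 100, 101, 101, 101, 102, 103, 103, 103, 103, 102, 103, 103, 103, 104, 104, 103, 102, 101, 101, 101, 101, 101, 101, 101, 101, 101, 100, 100, 100, 99, 98, 97, 96, 95, 95, 94, 93, 93, 92, 90, 89, 88, 85, 82, 78, 76, 74, 69, 68, 80, 106, 127, 136, 142, 150, 157, 158, 158]
[[238.0, 228.0, 314.0, 576.7, -46.0, 33.1], [241.0, 228.0, 314.0, 575.5, -46.0, 33.2], [244.0, 228.0, 314.0, 574.2, -46.0, 33.3], [247.0, 228.0, 314.0, 572.9, -46.0, 33.4], [250.0, 228.0, 314.0, 571.7, -46.0, 33.5], [253.0, 228.0, 314.0, 570.4, -46.0, 33.6], [256.0, 229.0, 314.0, 569.1, -46.2, 33.3], [259.0, 229.0, 313.0, 567.8, -46.0, 33.0], [262.0, 229.0, 313.0, 566.5, -46.0, 33.1], [265.0, 229.0, 313.0, 565.2, -46.0, 33.2]]
218 [585. -46. 207.]
230 [580.1 -46.  207. ]
241 [575.5 -46.  207. ]
```

Block and tray widths read 69.2 and 43.9 mm, as expected. The tray line is y ≈ -55.1 (hand bias removed), yaw -0.7°, and the visual guess for the tray zero is x ≈ 544. I tilt nub-up by 16° and come in along the cell's axis.

>>> step_arm(
  motion=[
    {"slide":[-20,4,20],"dr":[0,-1,0.05],"jaw":25},
    {"slide":[-39,8,50],"dr":[0,-2,0.09],"jaw":25},
    {"slide":[-39,8,79],"dr":[0,-2,0.09],"jaw":25},
    {"slide":[-39,8,79],"dr":[0,-2,0.09],"jaw":25},
    {"slide":[-39,8,79],"dr":[0,-2,0.09],"jaw":25},
    {"slide":[-39,8,79],"dr":[0,-2,0.09],"jaw":25},
    {"slide":[-39,8,79],"dr":[0,-2,0.09],"jaw":25},
    {"slide":[-39,8,79],"dr":[0,-2,0.09],"jaw":25},
  ],
)

```text
clock: 5.3
position: [512.5, -55.0, 121.5]
ee_rot: [0.99, -0.006, -0.139, -0.0]
contact_force: [0.6, -0.6, -1.4]
gripper_width: 31.9
grasp_force: 60.2
```

```bash
python3 - <<'E'
from h import *
K,M,_=cam("wrist"); im=optics.get_image("wrist"); s=arm.read_state(); print(s["position"].round(1),R.from_quat(s["ee_rot"]).as_matrix().round(4).tolist(),s["contact_force"].round(1))
np.savez("w4.npz",K=K,M=M); cv2.imwrite("pics/w4.png",im)
E
```

```text
[512.4 -55.1 121.3] [[0.9614, -0.0123, -0.2747], [-0.0123, -0.9999, 0.0019], [-0.2747, 0.0016, -0.9615]] [-0.8 -0.  -2.2]
```

View pics/w4.png

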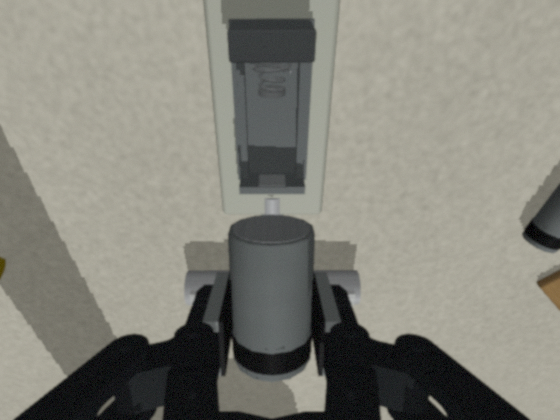

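The view shows housing (271,40), end wall (272,189) and held cell (271,300) all on one column, so y is aligned. Quick x estimates from the wall and housing edges.

```bash
python3 - <<'E'
from h import *
f=np.load("w4.npz");K,M=f["K"],f["M"];g=cv2.imread("pics/w4.png").astype(np.float32).mean(2)
c=g[:,290:298].mean(1); c2=g[:,255:290].mean(1)
print(c[176:200].astype(int).tolist()); print(c2[15:70].astype(int).tolist())
for v,z in((182,40),(186,40),(188,40),(193,40),(19,52),(54,52),(60,22)): print(v,z,onz(K,M,271.5,v,z).round(1))
for v in(225,230): o,d=ray(K,M,271.5,v); print(o.round(1),d.round(3))
T=np.linalg.inv(M); print(proj(K,M,np.array([512.4,-55.1,121.3])+[30.4,0,-.9]))
E
```

```text
[55, 55, 54, 53, 54, 53, 53, 52, 53, 56, 69, 90, 98, 100, 100, 100, 103, 118, 141, 156, 160, 161, 161, 161]
[107, 107, 101, 86, 67, 56, 54, 54, 53, 53, 53, 53, 54, 53, 57, 61, 62, 62, 60, 61, 61, 61, 60, 61, 61, 60, 60, 60, 60, 61, 60, 60, 60, 60, 61, 60, 61, 60, 60, 59, 60, 60, 60, 60, 60, 59, 58, 67, 77, 81, 82, 82, 84, 86, 87]
182 40 [517.2 -54.3  40. ]
186 40 [514.4 -54.3  40. ]
188 40 [513.  -54.3  40. ]
193 40 [509.5 -54.2  40. ]
19 52 [606.  -55.3  52. ]
54 52 [591.6 -55.1  52. ]
60 22 [582.2 -55.1  22. ]
[630.7 -55.3 235.3] [-0.597  0.006 -0.802]
[630.7 -55.3 235.3] [-0.608  0.006 -0.794]
[273.0772267  229.82787431]
```

>>> step_arm(
  motion=[
    {"slide":[5.5,0,19],"dr":[0,0,0],"jaw":25},
    {"slide":[10,0,36],"dr":[0,0,0],"jaw":25},
    {"slide":[15,0,52],"dr":[0,0,0],"jaw":25},
    {"slide":[17.5,0,61],"dr":[0,0,0],"jaw":25},
    {"slide":[18.5,0,64.5],"dr":[0,0,0],"jaw":25},
    {"slide":[18.5,0,64.5],"dr":[0,0,0],"jaw":25},
    {"slide":[18.5,0,64.5],"dr":[0,0,0],"jaw":25},
    {"slide":[18.5,0,64.5],"dr":[0,0,0],"jaw":25},
  ],
)

```text
clock: 6.35
position: [512.6, -55.1, 54.2]
ee_rot: [0.99, -0.006, -0.139, -0.0]
contact_force: [-0.5, 0.0, -2.2]
gripper_width: 31.9
grasp_force: 60.2
```

>>> step_arm(
  motion=[
    {"slide":[5,0,0],"dr":[0,0,0],"jaw":25},
    {"slide":[10,0,0],"dr":[0,0,0],"jaw":25},
    {"slide":[15,0,0],"dr":[0,0,0],"jaw":25},
    {"slide":[19,0,0],"dr":[0,0,0],"jaw":25},
    {"slide":[22,0,0],"dr":[0,0,0],"jaw":25},
    {"slide":[23,0,0],"dr":[0,0,0],"jaw":25},
    {"slide":[23,0,0],"dr":[0,0,0],"jaw":25},
    {"slide":[23,0,0],"dr":[0,0,0],"jaw":25},
  ],
)

```text
clock: 7.35
position: [534.3, -55.5, 47.4]
ee_rot: [0.99, -0.006, -0.139, 0.0]
contact_force: [1.1, 0.1, -1.8]
gripper_width: 31.6
grasp_force: 60.2
```

>>> step_arm(
  motion=[
    {"slide":[1,0,0],"dr":[0,0,0],"jaw":25},
    {"slide":[2,0,0],"dr":[0,0,0],"jaw":25},
    {"slide":[3,0,0],"dr":[0,0,0],"jaw":25},
    {"slide":[4,0,0],"dr":[0,0,0],"jaw":25},
    {"slide":[5,0,0],"dr":[0,0,0],"jaw":25},
    {"slide":[5,0,0],"dr":[0,0,0],"jaw":25},
    {"slide":[5,0,0],"dr":[0,0,0],"jaw":25},
    {"slide":[5,0,0],"dr":[0,0,0],"jaw":25},
  ],
)

```text
clock: 8.35
position: [539.1, -55.5, 46.0]
ee_rot: [0.99, -0.006, -0.139, 0.0]
contact_force: [-0.3, 0.3, -1.3]
gripper_width: 31.7
grasp_force: 60.2
```

>>> step_arm(
  motion=[
    {"slide":[1,0,0],"dr":[0,0,0],"jaw":25},
    {"slide":[2,0,0],"dr":[0,0,0],"jaw":25},
    {"slide":[3,0,0],"dr":[0,0,0],"jaw":25},
    {"slide":[4,0,0],"dr":[0,0,0],"jaw":25},
    {"slide":[4,0,0],"dr":[0,0,0],"jaw":25},
    {"slide":[4,0,0],"dr":[0,0,0],"jaw":25},
    {"slide":[4,0,0],"dr":[0,0,0],"jaw":25},
    {"slide":[4,0,0],"dr":[0,0,0],"jaw":25},
  ],
)

```text
clock: 9.35
position: [542.6, -55.7, 45.0]
ee_rot: [0.99, -0.006, -0.14, 0.0]
contact_force: [-5.1, 0.2, 3.9]
gripper_width: 32.2
grasp_force: 60.5
```

```bash
python3 - <<'E'
from h import *
s=arm.read_state(); print(s["contact_force"].round(2),s["wrist_torque"].round(3),s["position"].round(1))
K,M,_=cam("wrist"); im=optics.get_image("wrist");s=arm.read_state(); print(s["contact_force"].round(2),s["position"].round(1));cv2.imwrite("pics/w5.png",im)
E
```

```text
[-5.07  0.21  3.87] [ 0.148  1.037 -0.058] [542.6 -55.7  45. ]
[-6.54  0.51  5.34] [542.6 -55.6  45. ]
```

View pics/w5.png

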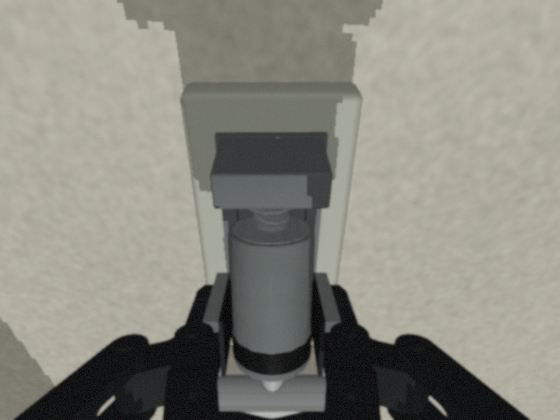

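The cell is centred on the spring at (271,225), with the wall under the nub end at (272,390). There is about 6 N on the spring, but also about 7 N upward, so I raise it slightly to see whether the underside is resting on the wall.

>>> step_arm(
  motion=[
    {"slide":[0,0,-0.5],"dr":[0,0,0],"jaw":25},
    {"slide":[0,0,-1],"dr":[0,0,0],"jaw":25},
    {"slide":[0,0,-1.5],"dr":[0,0,0],"jaw":25},
    {"slide":[0,0,-2],"dr":[0,0,0],"jaw":25},
    {"slide":[0,0,-2],"dr":[0,0,0],"jaw":25},
    {"slide":[0,0,-2],"dr":[0,0,0],"jaw":25},
    {"slide":[0,0,-2],"dr":[0,0,0],"jaw":25},
    {"slide":[0,0,-2],"dr":[0,0,0],"jaw":25},
  ],
)

```text
clock: 10.4
position: [542.6, -55.6, 45.9]
ee_rot: [0.99, -0.006, -0.14, -0.0]
contact_force: [-5.6, 0.5, -1.3]
gripper_width: 31.8
grasp_force: 60.2
```

>>> step_arm(
  motion=[
    {"slide":[0,0,-1],"dr":[0,0,0],"jaw":25},
    {"slide":[0.5,0,-1.5],"dr":[0,0,0],"jaw":25},
    {"slide":[1,0,-1.5],"dr":[0,0,0],"jaw":25},
    {"slide":[1.5,0,-1.5],"dr":[0,0,0],"jaw":25},
    {"slide":[2,0,-1.5],"dr":[0,0,0],"jaw":25},
    {"slide":[2.5,0,-1.5],"dr":[0,0,0],"jaw":25},
    {"slide":[3,0,-1.5],"dr":[0,0,0],"jaw":25},
    {"slide":[3,0,-1.5],"dr":[0,0,0],"jaw":25},
  ],
)

```text
clock: 11.4
position: [544.7, -55.6, 46.7]
ee_rot: [0.99, -0.006, -0.142, -0.0]
contact_force: [-7.4, 1.3, -0.8]
gripper_width: 31.7
grasp_force: 60.1
```

```bash
python3 - <<'E'
from h import *
s=arm.read_state(); print(s["contact_force"].round(2),s["wrist_torque"].round(3),s["position"].round(1))
E
```

```text
[-7.45  1.25 -0.82] [ 0.154  1.532 -0.022] [544.7 -55.6  46.7]
```

>>> step_arm(
  motion=[
    {"slide":[0.5,0,0],"dr":[0,0,0],"jaw":25},
    {"slide":[1,0,0],"dr":[0,0,0],"jaw":25},
    {"slide":[1.5,0,0],"dr":[0,0,0],"jaw":25},
    {"slide":[2,0,0],"dr":[0,0,0],"jaw":25},
    {"slide":[2.5,0,0],"dr":[0,0,0],"jaw":25},
    {"slide":[3,0,0],"dr":[0,0,0],"jaw":25},
    {"slide":[3.5,0,0],"dr":[0,0,0],"jaw":25},
    {"slide":[3.5,0,0],"dr":[0,0,0],"jaw":25},
  ],
)

```text
clock: 12.4
position: [546.7, -55.7, 46.4]
ee_rot: [0.99, -0.006, -0.143, 0.0]
contact_force: [-10.0, 1.1, 4.0]
gripper_width: 31.9
grasp_force: 60.3
```

```bash
python3 - <<'E'
from h import *
s=arm.read_state(); print(s["contact_force"].round(2),s["wrist_torque"].round(3),s["position"].round(1),R.from_quat(s["ee_rot"]).as_matrix().round(3).tolist())
E
```

```text
[-9.97  1.13  4.  ] [ 0.368  2.502 -0.065] [546.7 -55.7  46.4] [[0.959, -0.013, -0.284], [-0.013, -1.0, 0.002], [-0.284, 0.002, -0.959]]
```

>>> step_arm(
  motion=[
    {"slide":[0,0,-1],"dr":[0,0,0],"jaw":25},
    {"slide":[0,0,-2],"dr":[0,0,0],"jaw":25},
    {"slide":[0,0,-3],"dr":[0,0,0],"jaw":25},
    {"slide":[0.5,0,-3],"dr":[0,0,0],"jaw":25},
    {"slide":[1,0,-3],"dr":[0,0,0],"jaw":25},
    {"slide":[1.5,0,-3],"dr":[0,0,0],"jaw":25},
    {"slide":[2,0,-3],"dr":[0,0,0],"jaw":25},
    {"slide":[2,0,-3],"dr":[0,0,0],"jaw":25},
  ],
)

```text
clock: 13.4
position: [547.7, -55.7, 47.3]
ee_rot: [0.989, -0.007, -0.145, -0.0]
contact_force: [-11.5, 1.0, -0.3]
gripper_width: 31.3
grasp_force: 60.1
```

```bash
python3 - <<'E'
from h import *
s=arm.read_state(); print(s["contact_force"].round(2),s["wrist_torque"].round(3),s["position"].round(1))
K,M,_=cam("wrist"); im=optics.get_image("wrist");cv2.imwrite("pics/w6.png",im[200:420,160:380].repeat(2,0).repeat(2,1))
cv2.imwrite("pics/s6.png",cv2.resize(optics.get_image("side")[170:250,220:340],None,fx=5,fy=5))
E
```

```text
[-11.51   0.99  -0.27] [ 0.263  2.645 -0.06 ] [547.7 -55.7  47.3]
```

View pics/w6.png

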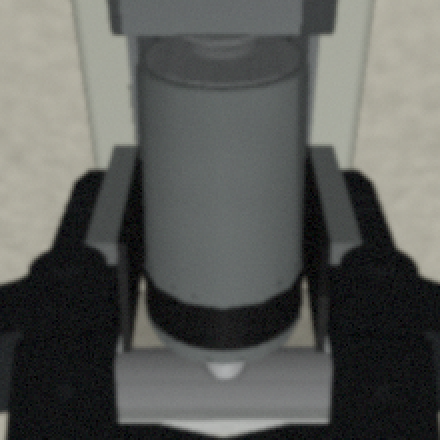

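>>> step_arm(
  motion=[
    {"slide":[0.5,0,0],"dr":[0,0,0],"jaw":25},
    {"slide":[1,0,-0.5],"dr":[0,0,0],"jaw":25},
    {"slide":[1.5,0,-0.5],"dr":[0,0,0],"jaw":25},
    {"slide":[2,0,-1],"dr":[0,0,0],"jaw":25},
    {"slide":[2.5,0,-1],"dr":[0,0,0],"jaw":25},
    {"slide":[3,0,-1],"dr":[0,0,0],"jaw":25},
    {"slide":[3,0,-1],"dr":[0,0,0],"jaw":25},
    {"slide":[3,0,-1],"dr":[0,0,0],"jaw":25},
  ],
)

```text
clock: 14.5
position: [549.3, -55.7, 47.3]
ee_rot: [0.989, -0.007, -0.147, -0.0]
contact_force: [-13.7, 1.3, -0.7]
gripper_width: 31.5
grasp_force: 60.1
```

```bash
python3 - <<'E'
from h import *
s=arm.read_state(); print(s["contact_force"].round(2),s["wrist_torque"].round(3),s["position"].round(1),R.from_quat(s["ee_rot"]).as_matrix().round(3).tolist())
E
```

```text
[-13.74   1.26  -0.69] [ 0.457  3.285 -0.057] [549.3 -55.7  47.3] [[0.957, -0.014, -0.291], [-0.014, -1.0, 0.002], [-0.291, 0.002, -0.957]]
```

View pics/s6.png

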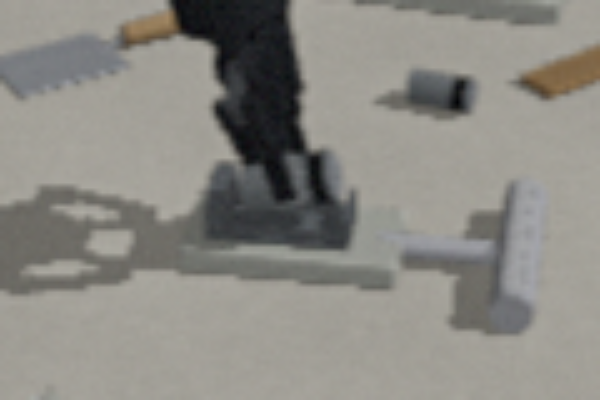

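>>> step_arm(
  motion=[
    {"slide":[0.5,0,-0.2],"dr":[0,0,0],"jaw":25},
    {"slide":[1,0,-0.3],"dr":[0,0,0],"jaw":25},
    {"slide":[1.5,0,-0.5],"dr":[0,0,0],"jaw":25},
    {"slide":[2,0,-0.6],"dr":[0,0,0],"jaw":25},
    {"slide":[2.3,0,-0.7],"dr":[0,0,0],"jaw":25},
    {"slide":[2.3,0,-0.7],"dr":[0,0,0],"jaw":25},
    {"slide":[2.3,0,-0.7],"dr":[0,0,0],"jaw":25},
    {"slide":[2.3,0,-0.7],"dr":[0,0,0],"jaw":25},
  ],
)

```text
clock: 15.5
position: [550.6, -55.8, 47.3]
ee_rot: [0.989, -0.007, -0.148, -0.0]
contact_force: [-14.7, 1.7, 1.4]
gripper_width: 31.9
grasp_force: 60.1
```

>>> step_arm(
  motion=[
    {"slide":[0.3,0,1],"dr":[0,0.18,0],"jaw":25},
    {"slide":[0.6,0,2],"dr":[0,0.35,0],"jaw":25},
    {"slide":[0.9,0,3],"dr":[0,0.53,0],"jaw":25},
    {"slide":[1.3,0,4],"dr":[0,0.7,0],"jaw":25},
    {"slide":[1.6,0,5],"dr":[0,0.88,0],"jaw":25},
    {"slide":[1.9,0,6],"dr":[0,1.05,0],"jaw":25},
    {"slide":[1.9,0,6],"dr":[0,1.05,0],"jaw":25},
    {"slide":[1.9,0,6],"dr":[0,1.05,0],"jaw":25},
  ],
)

```text
clock: 16.5
position: [551.0, -55.9, 41.7]
ee_rot: [0.997, -0.007, -0.075, 0.001]
contact_force: [-16.1, 3.9, 5.8]
gripper_width: 32.0
grasp_force: 61.0
```

```bash
python3 - <<'E'
from h import *
s=arm.read_state(); print(s["contact_force"].round(2),s["wrist_torque"].round(3),s["position"].round(1),R.from_quat(s["ee_rot"]).as_matrix().round(3).tolist())
E
```

```text
[-16.14   3.88   5.83] [ 0.993  4.534 -0.022] [551.  -55.9  41.7] [[0.989, -0.014, -0.149], [-0.014, -1.0, -0.0], [-0.149, 0.002, -0.989]]
```

>>> step_arm(
  motion=[
    {"slide":[-0.5,-0.4,0.5],"dr":[0,0.05,0],"jaw":25},
    {"slide":[-0.5,-0.8,1],"dr":[0,0.15,0],"jaw":25},
    {"slide":[-0.3,-0.8,2],"dr":[0,0.3,0],"jaw":25},
    {"slide":[0,-0.8,3],"dr":[0,0.4,0],"jaw":25},
    {"slide":[0.2,-0.8,4],"dr":[0,0.55,0],"jaw":25},
    {"slide":[0.4,-0.8,5],"dr":[0,0.65,0],"jaw":25},
    {"slide":[0.4,-0.8,5],"dr":[0,0.65,0],"jaw":25},
    {"slide":[0.4,-0.8,5],"dr":[0,0.65,0],"jaw":25},
  ],
)

```text
clock: 17.5
position: [551.5, -55.8, 37.3]
ee_rot: [1.0, -0.007, -0.028, 0.001]
contact_force: [-16.9, 1.5, 10.1]
gripper_width: 32.0
grasp_force: 61.5
```

```bash
python3 - <<'E'
from h import *
s=arm.read_state(); print(s["contact_force"].round(2),s["wrist_torque"].round(3),s["position"].round(1),R.from_quat(s["ee_rot"]).as_matrix().round(3).tolist())
cv2.imwrite("pics/s7.png",np.hstack([cv2.resize(optics.get_image("side")[185:235,240:300],None,fx=6,fy=6,interpolation=2),cv2.resize(optics.get_image("wrist")[210:420,170:370],(360,300))]))
E
```

```text
[-16.91   1.49  10.12] [ 0.385  4.743 -0.011] [551.5 -55.8  37.3] [[0.998, -0.014, -0.057], [-0.014, -1.0, -0.002], [-0.057, 0.003, -0.998]]
```

View pics/s7.png

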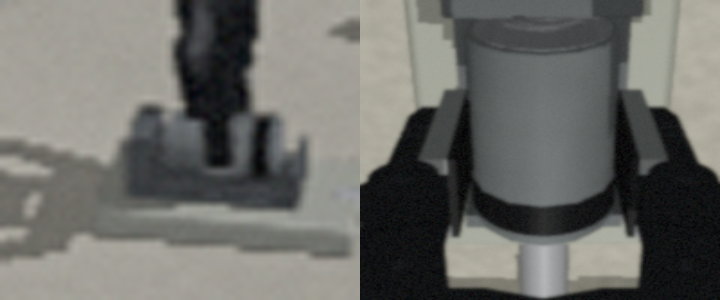

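The side view shows the cell between housing and end wall with a gap at the nub end; the wrist view shows it centred. The spring is about 17 N, so I ease back 2 mm and keep lowering to level.

>>> step_arm(
  motion=[
    {"slide":[-0.7,0,0],"dr":[0,0,0],"jaw":25},
    {"slide":[-1.5,0,0],"dr":[0,0,0],"jaw":25},
    {"slide":[-2.2,0,0.5],"dr":[0,0.1,0],"jaw":25},
    {"slide":[-2.5,0,1],"dr":[0,0.2,0],"jaw":25},
    {"slide":[-2.5,0,1.5],"dr":[0,0.3,0],"jaw":25},
    {"slide":[-2.5,0,2],"dr":[0,0.4,0],"jaw":25},
    {"slide":[-2.5,0,2.5],"dr":[0,0.4,0],"jaw":25},
    {"slide":[-2.5,0,2.5],"dr":[0,0.4,0],"jaw":25},
  ],
)

```text
clock: 18.6
position: [550.1, -55.9, 34.7]
ee_rot: [1.0, -0.007, 0.001, 0.002]
contact_force: [-14.9, 0.8, 8.0]
gripper_width: 31.9
grasp_force: 61.4
```

```bash
python3 - <<'E'
from h import *
s=arm.read_state(); print(s["contact_force"].round(2),s["wrist_torque"].round(3),s["position"].round(1),R.from_quat(s["ee_rot"]).as_matrix().round(3).tolist())
E
```

```text
[-14.92   0.79   7.99] [ 0.152  4.05  -0.031] [550.1 -55.9  34.7] [[1.0, -0.014, 0.002], [-0.014, -1.0, -0.003], [0.002, 0.003, -1.0]]
```

>>> step_arm(
  motion=[
    {"slide":[-0.3,-0.3,0.4],"dr":[0,0,0],"jaw":25},
    {"slide":[-0.6,-0.5,0.8],"dr":[0,0,0],"jaw":25},
    {"slide":[-0.6,-0.5,1.2],"dr":[0,0,0],"jaw":25},
    {"slide":[-0.6,-0.5,1.6],"dr":[0,0,0],"jaw":25},
    {"slide":[-0.6,-0.5,2],"dr":[0,0,0],"jaw":25},
    {"slide":[-0.6,-0.5,2.5],"dr":[0,0,0],"jaw":25},
    {"slide":[-0.6,-0.5,2.5],"dr":[0,0,0],"jaw":25},
    {"slide":[-0.6,-0.5,2.5],"dr":[0,0,0],"jaw":25},
  ],
)

```text
clock: 19.6
position: [549.8, -55.7, 33.2]
ee_rot: [1.0, -0.007, 0.001, 0.002]
contact_force: [-15.6, -0.3, 13.6]
gripper_width: 32.0
grasp_force: 62.0
```

```bash
python3 - <<'E'
from h import *
s=arm.read_state(); print(s["contact_force"].round(2),s["wrist_torque"].round(3),s["position"].round(1),R.from_quat(s["ee_rot"]).as_matrix().round(3).tolist())
E
```

```text
[-15.61  -0.32  13.57] [-0.053  4.541 -0.051] [549.8 -55.7  33.2] [[1.0, -0.013, 0.002], [-0.013, -1.0, -0.004], [0.002, 0.004, -1.0]]
```

>>> step_arm(
  motion=[
    {"slide":[-0.5,0,0],"dr":[0,0,0],"jaw":25},
    {"slide":[-1,0,0],"dr":[0,0,0],"jaw":25},
    {"slide":[-1.5,0,0],"dr":[0,0,0],"jaw":25},
    {"slide":[-2,0,0],"dr":[0,0,0],"jaw":25},
    {"slide":[-2.5,0,0],"dr":[0,0,0],"jaw":25},
    {"slide":[-3,0,0],"dr":[0,0,0],"jaw":25},
    {"slide":[-3,0,0],"dr":[0,0,0],"jaw":25},
    {"slide":[-3,0,0],"dr":[0,0,0],"jaw":25},
  ],
)

```text
clock: 20.6
position: [549.6, -55.6, 33.2]
ee_rot: [1.0, -0.006, 0.004, 0.002]
contact_force: [-10.5, -2.0, 7.0]
gripper_width: 31.9
grasp_force: 61.5
```

```bash
python3 - <<'E'
from h import *
s=arm.read_state(); print(s["contact_force"].round(2),s["wrist_torque"].round(3),s["position"].round(1),R.from_quat(s["ee_rot"]).as_matrix().round(3).tolist())
cv2.imwrite("pics/s8.png",np.hstack([cv2.resize(optics.get_image("side")[185:235,240:300],None,fx=6,fy=6,interpolation=2),cv2.resize(optics.get_image("wrist")[210:420,170:370],(360,300))]))
E
```

```text
[-10.5   -2.02   6.97] [-0.711  2.986 -0.106] [549.6 -55.6  33.2] [[1.0, -0.013, 0.008], [-0.013, -1.0, -0.004], [0.008, 0.003, -1.0]]
```

View pics/s8.png

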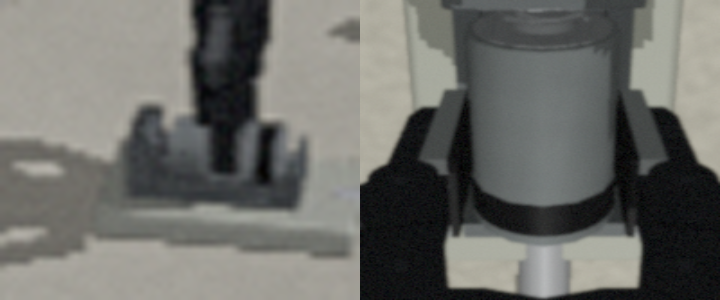

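>>> step_arm(
  motion=[
    {"slide":[-0.5,0,0],"dr":[0,0,0],"jaw":25},
    {"slide":[-1,0,0],"dr":[0,0,0],"jaw":25},
    {"slide":[-1.5,0,0],"dr":[0,0,0],"jaw":25},
    {"slide":[-2,0,0],"dr":[0,0,0],"jaw":25},
    {"slide":[-2.5,0,0],"dr":[0,0,0],"jaw":25},
    {"slide":[-2.5,0,0],"dr":[0,0,0],"jaw":25},
    {"slide":[-2.5,0,0],"dr":[0,0,0],"jaw":25},
    {"slide":[-2.5,0,0],"dr":[0,0,0],"jaw":25},
  ],
)

```text
clock: 21.7
position: [548.1, -55.5, 33.3]
ee_rot: [1.0, -0.006, 0.005, 0.002]
contact_force: [-8.4, -3.1, 5.8]
gripper_width: 32.0
grasp_force: 61.3
```

```bash
python3 - <<'E'
from h import *
s=arm.read_state(); print(s["contact_force"].round(2),s["wrist_torque"].round(3),s["position"].round(1),R.from_quat(s["ee_rot"]).as_matrix().round(3).tolist())
E
```

```text
[-8.39 -3.08  5.85] [-0.938  2.378 -0.191] [548.1 -55.5  33.3] [[1.0, -0.013, 0.01], [-0.013, -1.0, -0.003], [0.01, 0.003, -1.0]]
```

>>> step_arm(
  motion=[
    {"slide":[0,0.3,0],"dr":[0,-0.03,0],"jaw":25},
    {"slide":[0,0.5,0.4],"dr":[0,-0.07,0],"jaw":25},
    {"slide":[0,0.5,0.8],"dr":[0,-0.07,0],"jaw":25},
    {"slide":[0,0.5,0.8],"dr":[0,-0.07,0],"jaw":25},
    {"slide":[0,0.5,0.8],"dr":[0,-0.07,0],"jaw":25},
    {"slide":[0,0.5,0.8],"dr":[0,-0.07,0],"jaw":25},
    {"slide":[0,0.5,0.8],"dr":[0,-0.07,0],"jaw":25},
    {"slide":[0,0.5,0.8],"dr":[0,-0.07,0],"jaw":25},
  ],
)

```text
clock: 22.7
position: [548.1, -55.6, 33.2]
ee_rot: [1.0, -0.006, 0.0, 0.001]
contact_force: [-10.6, -1.8, 11.8]
gripper_width: 32.1
grasp_force: 61.7
```

```bash
python3 - <<'E'
from h import *
s=arm.read_state(); print(s["contact_force"].round(2),s["wrist_torque"].round(3),s["position"].round(1),R.from_quat(s["ee_rot"]).as_matrix().round(3).tolist())
E
```

```text
[-10.61  -1.77  11.84] [-0.165  2.904 -0.038] [548.1 -55.6  33.2] [[1.0, -0.013, 0.001], [-0.013, -1.0, -0.003], [0.001, 0.003, -1.0]]
```

Lowering no longer moves it while the force rises, so it's on the floor. Raising the command slightly, then releasing.

>>> step_arm(
  motion=[
    {"slide":[0,0,-0.8],"dr":[0,0,0],"jaw":25},
    {"slide":[0,0,-0.8],"dr":[0,0,0],"jaw":32},
    {"slide":[0,0,-0.8],"dr":[0,0,0],"jaw":36},
    {"slide":[0,0,-0.8],"dr":[0,0,0],"jaw":40},
    {"slide":[0,0,-0.8],"dr":[0,0,0],"jaw":44},
    {"slide":[0,0,-0.8],"dr":[0,0,0],"jaw":50},
    {"slide":[0,0,-0.8],"dr":[0,0,0],"jaw":50},
    {"slide":[0,0,-0.8],"dr":[0,0,0],"jaw":50},
  ],
)

```text
clock: 23.7
position: [549.9, -54.9, 32.7]
ee_rot: [1.0, -0.006, 0.002, 0.001]
contact_force: [-0.3, 0.5, -0.5]
gripper_width: 50.6
grasp_force: 0.0
```

>>> step_arm(
  motion=[
    {"slide":[0,0,-5],"dr":[0,0,0],"jaw":60},
    {"slide":[0,0,-10],"dr":[0,0,0],"jaw":60},
    {"slide":[0,0,-25],"dr":[0,0,0],"jaw":60},
    {"slide":[0,0,-45],"dr":[0,0,0],"jaw":60},
    {"slide":[0,0,-75],"dr":[0,0,0],"jaw":60},
    {"slide":[0,0,-110],"dr":[0,0,0],"jaw":60},
    {"slide":[0,0,-130],"dr":[0,0,0],"jaw":60},
    {"slide":[0,0,-130],"dr":[0,0,0],"jaw":60},
  ],
)

```text
clock: 24.7
position: [550.4, -54.5, 165.4]
ee_rot: [1.0, -0.006, 0.005, 0.0]
contact_force: [-0.1, -0.2, -0.1]
gripper_width: 60.1
grasp_force: 0.0
```

```bash
python3 - <<'E'
from h import *
K,M,_=cam("wrist");s=arm.read_state(); print(s["contact_force"].round(2),s["position"].round(1),s["gripper_width"])
im=optics.get_image("wrist"); u,v=proj(K,M,[545,-55.5,40]).astype(int); print(u,v); np.savez("w9.npz",K=K,M=M); cv2.imwrite("pics/w9f.png",im)
v=max(v,80); c=cv2.resize(im[v-80:v+80,u-75:u+75],(400,427),interpolation=2); d=cv2.resize(optics.get_image("side")[185:238,240:290],(400,427),interpolation=2)
cv2.imwrite("pics/w9.png",np.hstack([c,d]))
E
```

```text
[-0.09 -0.17 -0.05] [550.4 -54.5 165.4] 60.14320067714702
274 209
```

View pics/w9.png

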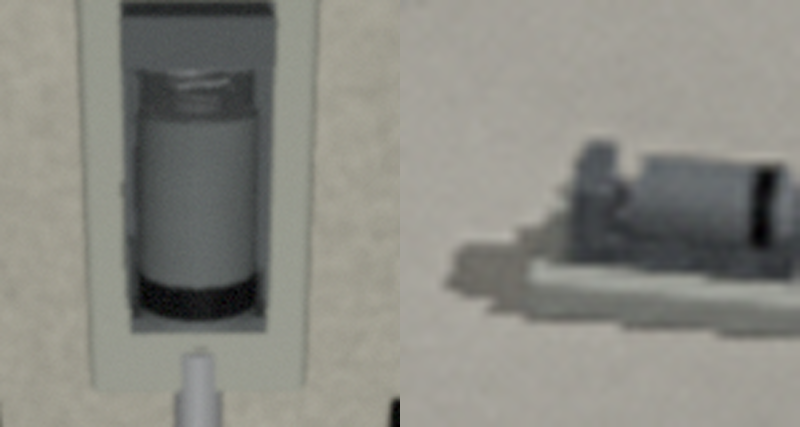

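The cell lies level and parallel in the tray. In the crop its centreline is within about 2 px of the tray's (roughly 0.5 mm), its band end is against the end wall at (200,318) and its flat end is on the spring at (198,105). The gripper is clear with no force on it, so I'm handing in.

```bash
python3 -c "
from bench import arm; print(arm.job_done())"
```

```text
the job is handed in; nothing more can be done
None
```

The larger battery is in the lamp's tray, released with the gripper clear, and the job was handed in at about 25 s with no verdict returned; I viewed 13 pictures, three over the limit of 10.

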